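# Nip up the ring mandrel clamp with a hex key

## Robot

A 7-joint arm with a two-finger parallel gripper is mounted at the origin on the work surface. World frame = base frame: x ahead of the robot, y to its left, z up, the work surface at z = 0. Lengths are in mm, angles in rad, forces in N, time in s.
With the tool pointing down it reaches from about 400 to 850 mm from the base axis. Payload 4.5 kg.
Tool frame: the origin (TCP) lies midway between the tips of the shut fingers; the grasp point (between the pads) lies 19 mm behind it; z points along the fingers, y is the direction in which the jaws open and shut (so a half turn about z gives the same grasp; the last joint's range is limited). The gripper opens to 85 mm and grips with 20 to 120 N. Pads are 22 mm wide; open, the fingers measure 114 mm over their backs; the gripper's body (76 mm by 85 mm) begins 54 mm behind the grasp point. The pads swing forward as they close: fully open they stand 13 mm farther back than shut.
Start: joints at [1.207, 0.689, -0.195, 1.565, 0.157, 0.902, -0.215], TCP at [242.15, -576.21, 231.317] pointing down, gripper open.
Joint ranges: [-3.01, 3.01], [-0.46, 2.08], [-1.47, 1.51], [0.13, 2.56], [-1, 4.14], [0.04, 2.09], [-2.66, 2.66]. Speed limits (rad/s): [2.57, 2.57, 3.14, 3.14, 3.14, 3.14, 3.14].

## Interface

Orientations are given as a unit quaternion [w, x, y, z].
In Python, from station import * gives the robot as it stands. The module is installed in compiled form; this text tells all that it offers.
- The arm moves only by the shell command python3 -m handwheel 'ROWS' [FORCE]. ROWS is JSON, a list of rows, each an object of numbers: "rx", "ry", "rz": the turn, a rotation vector about the world's x, y, z in degrees; "tx", "ty", "tz": the shift along the world's x, y, z in mm; "grip": the gripper command: -1 is shut, 1 is fully open, values between are in proportion. A call has 1 to 20 rows; each row is the pose to reach, as a shift and turn from the pose commanded when the call began; what a row does not reach only later rows make up. A row lasts 1/12 s, in which the tool goes at most 41.7 mm and 7.16 degrees, less where a joint would pass 70% of its speed; a pose out of reach is approached as far as the arm can. A call with a gripper value outside its range is refused whole. The fingers move at their own pace and stop on an object; FORCE is the grip in N (left out, the last holds). Time passes only in rows, so rows that repeat a pose let the fingers close. It gives the time, the measured TCP pose, the force and the opening at its end, in the units of the state.
- observe(): the state, without advancing time (a new reading comes with each control period).
- read_camera(name): name is "scene" or "top" or "wrist"; returns a dict with "img" (480x640x3 uint8, blue, green, red), "fx", "fy", "cx", "cy" (pixels), "position" and "rotation" of the camera in the world. Camera axes: x right, y down, z forward; pixel columns grow to the right and rows downward; lengths in mm; the calibration is good to about 2 mm. A picture is of the moment at which its call begins. There is no depth.
- close_job(): hands the job in, once; it reports no verdict.
Trained networks look in a picture, given as the dict that the camera call returned (one of the last four; its "shot" number tells which), for a name from the list of things; names that differ only in an ending like _2 or _b are one class to them, and where a whole thing is asked for, a point or a joint stands for the part that bears it (a point fixed in the world has none). Each returns a list of dicts, best first, with "p" (0 to 1); they miss things now and then, are a little off and sometimes report something else, mostly with a low value. They report only what shows in the picture. A call takes as long as a camera call. They do not tell look-alikes from the thing itself.
- masks_of(picture, thing): "region" (480x640 bool, what is visible of it) and "centre" ([column, row] in pixels, amid what is visible of it).
- mark_of(picture, thing): "centre" ([column, row] in pixels: a listed point, or the origin of a listed thing).
The state is a dict: "clock": time; "joints": joint angles; "qvel": joint speeds; "joint_torque": joint torques, N m; "ee_pos": TCP position; "tool_rot": TCP orientation; "force": force on the tool from outside, world axes, zero at the start; "ft_torque": the same for the moment, N m; "grip_width": opening from 0.0 (shut) to 1.0 (fully open).
Only numpy, scipy, OpenCV 4.12 (cv2) and the standard library are available. Lean on these libraries where they do the work, as an engineer would, in place of code of your own. Each camera call takes 0.05 s, during which the arm holds its last target.

## Task

The clamp that holds the ring mandrel is loose. Take the wooden-handled hex key from its stand, put it down the clamp's guide bore and, with light pressure, turn it until you feel it drop fully home into the hidden socket screw; then tighten the screw clockwise about a sixth of a turn (60 degrees) and leave the key standing in the screw. Never force it, and leave the loose tools, dish and ring tree around it where they lie.

Things in the scene. Friction and masses are not known exactly. Their poses are not given: they have to be found in the camera images.
- key: T-handled hex key upright in the stand: steel hexagon shank 22 mm across flats (25 across corners), 78 mm long, below a flat-sided boxwood handle 90 mm long (key's x), 28 mm wide (y), 28 mm tall, its middle 90 mm above the origin. Origin: centre of the shank's lower end; z up. Two of the flats face +x and -x. About 280 g.
- stand: wooden key stand, 74 x 74 mm, fixed to the bench, 54 mm tall; the key stands loosely in its round hole, 27 mm wide, whose floor is 12 mm above the bench. Origin: centre of its underside, on the hole's axis.
- clamp: dark iron split clamp fixed to the bench, base 90 x 150 mm. Origin: on the screw's axis at bench level; z up. A round boss 48 mm wide stands on that axis, rim 91 mm above the bench. Beside it (57 mm to the clamp's +y) is the mandrel block, 80 mm tall; a tapered steel mandrel lies through it along x, from -60 to +217 mm.
- bore_mouth (a point): centre of the boss's rim, on the screw's upright axis, axes as the clamp's. Below the rim a 45 degree funnel, 40 mm wide at the top, 7 mm deep, leads into a round guide bore 26 mm wide. The key is fully home when its lower end is more than 36 mm below the rim (the socket's floor is at 41 mm).
- screw_face (a point): centre of the screw's top face, hidden at the bottom of the guide bore, 27 mm below the rim; axes as the clamp's. In it is a hexagon socket 23 mm across flats, 14 mm deep. The socket's angle is unknown and not measured; it repeats every 60 degrees, and the key enters only within about 4 degrees of it.
- screw (a joint): turn of the socket screw, rad, 0 at the start, growing clockwise from above (tightening); takes about 0.09 N m, stays where left, can be backed off anticlockwise to -0.5, does not sink. Wanted: about 1.05, anything from 0.65 to 1.4; never over 1.6. More than 35 N between key and clamp or screw counts as forcing.
- mallet: bystander: white nylon mallet lying down, head 40 mm in diameter and 80 mm long, handle 200 mm along -x; origin under the head
- burnisher: bystander: polished steel burnisher with a dark wooden grip, 170 mm long along x, 16 mm thick; origin on its underside near its middle
- file: bystander: small file with a light wooden grip, 170 mm long along x, 18 mm wide; origin on its underside near its middle
- ring_clamp: bystander: boxwood ring clamp lying down, 120 x 26 x 24 mm, long along x; origin at the centre of its underside
- ring_tree: bystander: dull grey cast silver ring tree standing on a 52 mm round button, 102 mm tall; origin at the centre of its underside
- dish: bystander: shallow steel dish, 90 mm across, 25 mm tall; origin at the centre of its underside
Mind the look-alikes: they are no part of the job. Leave any blue or green look-alike of the key alone.

How it is judged:
By the outcome, as a careful person would: the job done as asked, in the order asked, and still so for the second after the job is handed in, with the robot touching nothing.
It also fails if it takes over 64 s, if anything falls off the work surface, if the arm or the gripper's body presses on something with over 40 N, if the wrist force passes 120 N, or if a joint passes its speed limit or range.

## Working session

There is one attempt and no reset: what is moved stays moved. The work goes in short steps, Python scripts to look and compute and a shell command to move; the robot and the scene stay as the last step left them, time stands still between calls to the robot, and variables do not carry over. Pictures are saved under pics/ and viewed, and the job is handed in when it is done.

```bash
mkdir -p pics; python3 - <<'E'
from station import *
import cv2
s=observe(); print({k:s[k] for k in('clock','ee_pos','tool_rot','force','grip_width')})
for n in('scene','top'):
    p=read_camera(n); cv2.imwrite(f'pics/{n}0.png',p['img']); print(n,p['fx'],p['cx'],p['cy'],p['position'],p['rotation'])
    for t in('key','stand','clamp','bore_mouth'):
        for d in mark_of(p,t)[:4]: print(n,t,d['p'],d['centre'])
E
```

```text
{'clock': 0.0, 'ee_pos': array([ 241.81138425, -575.60630802,  230.47456857]), 'tool_rot': array([-9.05752040e-04,  9.80277909e-01,  1.97621689e-01, -2.61781510e-04]), 'force': array([0.10130953, 0.8011085 , 0.03498019]), 'grip_width': 1.000527480312389}
scene 463.0891303227387 318.5395876067956 241.36973582891736 [1008.40775528  649.42899962  906.26021624] [-0.11530638  0.30172463  0.87732139 -0.35492796]
scene key 0.97 [263.8, 271.6]
scene key 0.87 [279.6, 212.7]
scene key 0.75 [270.6, 174.2]
scene key 0.73 [207.1, 203.4]
scene stand 0.64 [297.2, 244.8]
scene clamp 0.6 [343.2, 312.6]
scene clamp 0.56 [272.5, 178.4]
scene bore_mouth 0.81 [342.4, 283.7]
top 539.7925783264305 324.2991560761817 232.19674995810087 [ 324.49101289   35.23115778 1295.74867324] [ 0.05670323 -0.70471343  0.70480234 -0.0584585 ]
top key 0.88 [359.9, 182.5]
top key 0.82 [365.8, 230.1]
top key 0.79 [416.8, 244.1]
top stand 0.89 [367.4, 228.5]
top clamp 0.75 [264.8, 215.1]
top clamp 0.58 [365.6, 230.2]
top bore_mouth 0.81 [264.9, 206.3]
```

View pics/scene0.png

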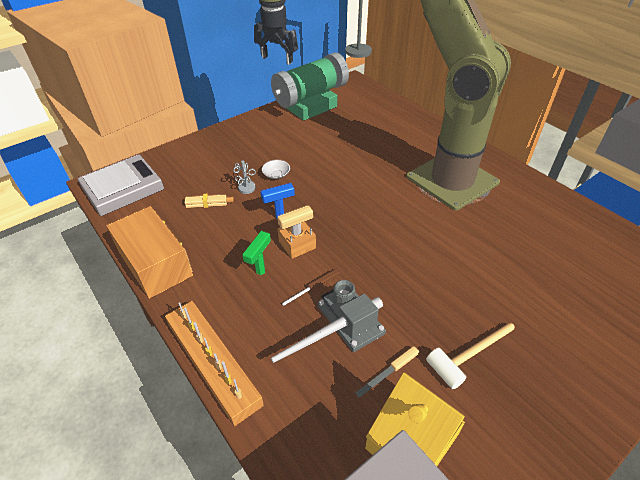

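View pics/top0.png

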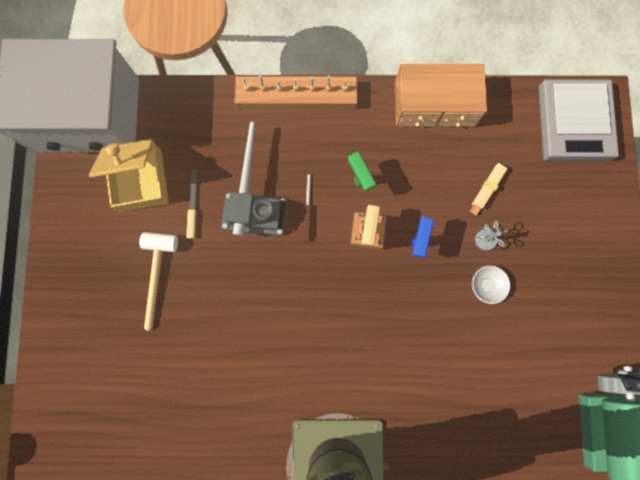

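The key candidates in the top view are the wooden key in the stand at (371,226), blue at (423,237) and green at (361,171). In the scene view they are at (296,217), (278,197) and (257,250). The wooden one in the stand fits the description.

```bash
cat > h.py <<'E'
import numpy as np, cv2
from scipy.spatial.transform import Rotation as R
def q2R(q): return R.from_quat([q[1],q[2],q[3],q[0]]).as_matrix()
def cam(p):
    r=np.array(p['rotation']); return q2R(r) if r.size==4 else r
def atz(p,uv,z):
    d=cam(p)@np.array([(uv[0]-p['cx'])/p['fx'],(uv[1]-p['cy'])/p['fy'],1]); c=np.array(p['position'])
    return c+d*(z-c[2])/d[2]
def proj(p,X):
    v=cam(p).T@(np.array(X)-p['position']); return np.array([p['fx']*v[0]/v[2]+p['cx'],p['fy']*v[1]/v[2]+p['cy']])
E
python3 - <<'E'
from station import *
from h import *
for n in('top','scene'):
    p=read_camera(n); im=p['img']
    print(n,'corner check base',proj(p,[0,0,0]))
    for t,z in(('bore_mouth',91),('clamp',0),('stand',0),('key',12)):
        for d in mark_of(p,t)[:3]: print(t,d['p'],d['centre'],atz(p,d['centre'],z).round(1))
    for i,d in enumerate(masks_of(p,'key')[:4]):
        m=d['region'].astype(np.uint8); print('mask',d['p'],d['centre'],m.sum(),atz(p,d['centre'],116).round(1), cv2.minAreaRect(cv2.findNonZero(m)))
    c=(370,220) if n=='top' else (300,235)
    h=50
    cr=im[c[1]-h:c[1]+h,c[0]-h:c[0]+h]
    c2=(262,205) if n=='top' else (345,300)
    cr2=im[c2[1]-h:c2[1]+h,c2[0]-h:c2[0]+h]
    cv2.imwrite(f'pics/c_{n}.png',np.hstack([cv2.resize(x,(400,400),interpolation=cv2.INTER_CUBIC) for x in(cr,cr2)]))
E
```

```text
top corner check base [338.45238229 465.78246146]
bore_mouth 0.75 [262.3, 206.5] [582.  173.5  91. ]
stand 0.91 [370.4, 231.6] [539.1 -80.2   0. ]
key 0.97 [417.6, 244.3] [ 506.2 -192.1   12. ]
key 0.67 [366.0, 229.6] [542.  -68.6  12. ]
key 0.57 [359.3, 182.6] [658.7 -53.7  12. ]
mask 0.74 [362.1, 173.9] 584 [651.8 -53.  116. ] ((359.6000061035156, 172.69998168945312), (40.24921798706055, 18.335756301879883), 63.43495178222656)
mask 0.74 [425.4, 239.0] 534 [ 503.3 -191.3  116. ] ((421.3109130859375, 236.95460510253906), (16.21942138671875, 40.06236267089844), 13.495734214782715)
mask 0.58 [370.3, 223.4] 591 [538.4 -69.9 116. ] ((370.58001708984375, 225.4399871826172), (14.283557891845703, 42.850677490234375), 8.130102157592773)
scene corner check base [451.59488393 179.50774827]
bore_mouth 0.91 [343.1, 282.4] [572.6 159.7  91. ]
clamp 0.86 [344.1, 313.4] [581.9 178.3   0. ]
stand 0.61 [295.6, 244.1] [540.  -75.8   0. ]
key 0.83 [296.8, 243.4] [542.2 -66.3  12. ]
key 0.67 [260.8, 270.3] [668.8 -46.6  12. ]
key 0.63 [283.6, 214.5] [ 505.3 -181.4   12. ]
mask 0.95 [279.5, 190.5] 575 [ 519.2 -168.4  116. ] ((279.0773620605469, 200.478515625), (29.333770751953125, 33.50901412963867), 74.47589111328125)
mask 0.93 [261.9, 252.0] 627 [676.1 -11.  116. ] ((255.45294189453125, 251.28659057617188), (23.59823989868164, 41.335086822509766), 12.33908748626709)
mask 0.77 [296.3, 222.3] 611 [555.4 -42.1 116. ] ((296.8000183105469, 221.9000244140625), (24.98199462890625, 36.36619567871094), 71.56504821777344)
```

View pics/c_top.png

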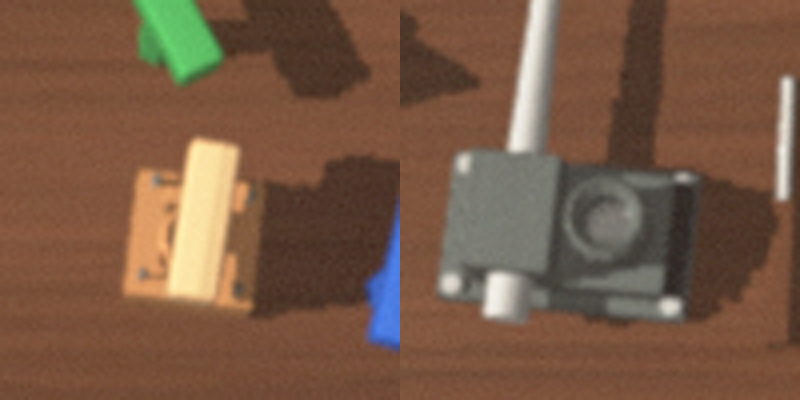

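View pics/c_scene.png

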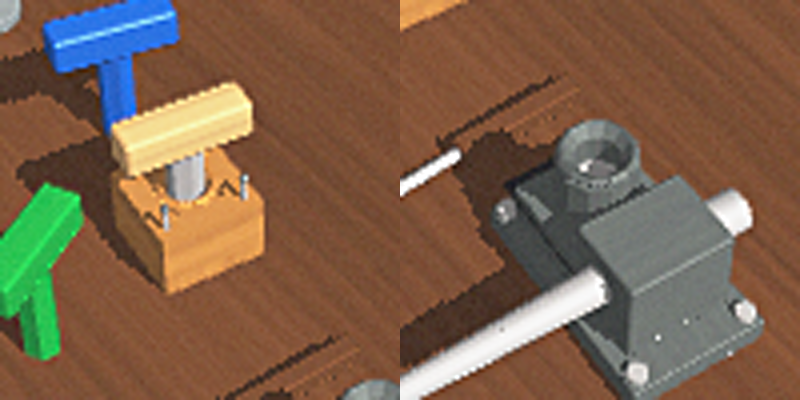

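```bash
python3 - <<'E'
from station import *
from h import *
p=read_camera('top')
f=lambda u,v:(320+u/4,170+v/4)
a=atz(p,f(191,296.5),116);b=atz(p,f(215,143),116);print('handle',(a+b)/2,np.linalg.norm(a-b),np.degrees(np.arctan2(*(b-a)[1::-1])))
g=lambda u,v:(212+(u-400)/4,155+v/4)
print('boss',atz(p,g(603,218),91))
# block edge yaw: left edge of block
a=atz(p,g(470,150),80);b=atz(p,g(441,297),0+80);print(np.degrees(np.arctan2(*(a-b)[1::-1])))
a=atz(p,g(517,150),40);b=(atz(p,(251,123),40));print('mandrel yaw',np.degrees(np.arctan2(*(b-a)[1::-1])))
p=read_camera('scene')
f=lambda u,v:(250+u/4,185+v/4)
# top face corners in scene
P=[atz(p,f(*x),116) for x in((112,122),(238,83),(252,103),(128,148))];print(np.round(P,1),np.mean(P,0))
print('boss',atz(p,(295+(598-400)/4,250+150/4),91))
E
```

```text
handle [535.16161474 -70.92379856 116.        ] 87.7631118007089 -9.551473918552256
boss [575.04109672 172.32736697  91.        ]
-9.31629547231218
mandrel yaw -6.39386811534129
[[576.9 -90.5 116. ]
 [493.2 -70.7 116. ]
 [497.6 -50.  116. ]
 [582.4 -64.9 116. ]] [537.54647544 -69.01347946 116.        ]
boss [579.41151329 172.7558469   91.        ]
```

```bash
python3 -m handwheel '[{"tx":294,"ty":505,"tz":10,"rz":-34,"grip":1},{"tx":294,"ty":505,"tz":10,"rz":-34,"grip":1},{"tx":294,"ty":505,"tz":10,"rz":-34,"grip":1},{"tx":294,"ty":505,"tz":10,"rz":-34,"grip":1},{"tx":294,"ty":505,"tz":10,"rz":-34,"grip":1},{"tx":294,"ty":505,"tz":10,"rz":-34,"grip":1},{"tx":294,"ty":505,"tz":10,"rz":-34,"grip":1},{"tx":294,"ty":505,"tz":10,"rz":-34,"grip":1},{"tx":294,"ty":505,"tz":10,"rz":-34,"grip":1},{"tx":294,"ty":505,"tz":10,"rz":-34,"grip":1},{"tx":294,"ty":505,"tz":10,"rz":-34,"grip":1},{"tx":294,"ty":505,"tz":10,"rz":-34,"grip":1},{"tx":294,"ty":505,"tz":10,"rz":-34,"grip":1},{"tx":294,"ty":505,"tz":10,"rz":-34,"grip":1},{"tx":294,"ty":505,"tz":10,"rz":-34,"grip":1},{"tx":294,"ty":505,"tz":10,"rz":-34,"grip":1},{"tx":294,"ty":505,"tz":10,"rz":-34,"grip":1},{"tx":294,"ty":505,"tz":10,"rz":-34,"grip":1}]' 60
python3 - <<'E'
from station import *
from h import *
s=observe(); print(s['clock'],s['joints'].round(3) if hasattr(s['joints'],'round') else s['joints'],s['ee_pos'],s['tool_rot'])
p=read_camera('wrist'); cv2.imwrite('pics/w1.png',p['img']); print(p['position'],p['rotation'],p['fx'])
E
```

```text
1.2 [ 1.207  0.689 -0.195  1.565  0.157  0.903 -0.215] [ 242.13547635 -576.19703877  231.30959527] [1.39465367e-05 9.80282840e-01 1.97599477e-01 3.51305742e-06]
[ 311.61485088 -547.0299658   372.21163582] [ 0.12448781  0.82383317 -0.54675224 -0.08284732] 336.66467420199643$[0]: bad value
```

View pics/w1.png

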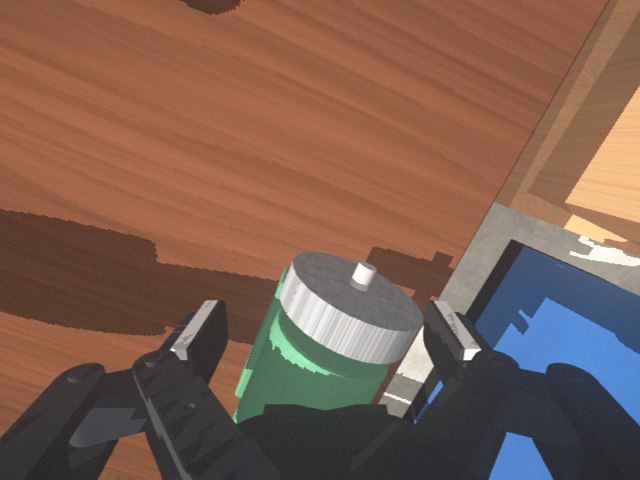

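```bash
python3 -m handwheel '[{"tx":21,"ty":35,"tz":5,"rz":-3,"grip":1},{"tx":42,"ty":70,"tz":10,"rz":-6,"grip":1},{"tx":63,"ty":105,"tz":10,"rz":-9,"grip":1},{"tx":84,"ty":140,"tz":10,"rz":-12,"grip":1},{"tx":105,"ty":175,"tz":10,"rz":-15,"grip":1},{"tx":126,"ty":210,"tz":10,"rz":-18,"grip":1},{"tx":147,"ty":245,"tz":10,"rz":-21,"grip":1},{"tx":168,"ty":280,"tz":10,"rz":-24,"grip":1},{"tx":189,"ty":315,"tz":10,"rz":-27,"grip":1},{"tx":210,"ty":350,"tz":10,"rz":-30,"grip":1},{"tx":231,"ty":385,"tz":10,"rz":-34,"grip":1},{"tx":252,"ty":420,"tz":10,"rz":-34,"grip":1},{"tx":273,"ty":455,"tz":10,"rz":-34,"grip":1},{"tx":294,"ty":490,"tz":10,"rz":-34,"grip":1},{"tx":294,"ty":506,"tz":10,"rz":-34,"grip":1},{"tx":294,"ty":506,"tz":10,"rz":-34,"grip":1}]' 60
python3 - <<'E'
from station import *
from h import *
s=observe(); print(s['clock'],s['joints'].round(3) if hasattr(s['joints'],'round') else s['joints'],s['ee_pos'],s['tool_rot'])
p=read_camera('wrist'); cv2.imwrite('pics/w2.png',p['img']); print(p['position'],p['rotation'],p['fx'])
E
```

```text
1.25 [ 1.207  0.689 -0.195  1.565  0.157  0.903 -0.215] [ 242.15667216 -576.20092967  231.31431548] [3.12453115e-05 9.80277982e-01 1.97623574e-01 3.94365683e-06]
[ 311.6149148  -547.0299354   372.21084117] [ 0.1244874   0.82383329 -0.54675209 -0.08284779] 336.66467420199643$[0]: bad value
```

View pics/w2.png

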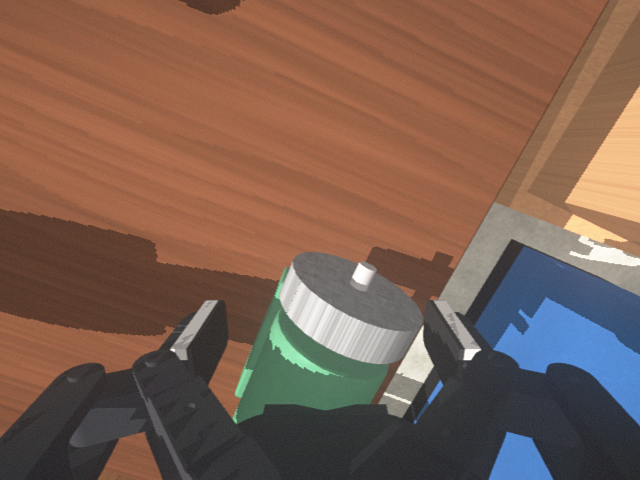

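The first row is rejected again, so perhaps every row must carry all seven numbers.

```bash
python3 -m handwheel '[{"rx":0,"ry":0,"rz":-5,"tx":21,"ty":35,"tz":5,"grip":1},{"rx":0,"ry":0,"rz":-10,"tx":42,"ty":70,"tz":10,"grip":1},{"rx":0,"ry":0,"rz":-34,"tx":294,"ty":506,"tz":10,"grip":1},{"rx":0,"ry":0,"rz":-34,"tx":294,"ty":506,"tz":10,"grip":1},{"rx":0,"ry":0,"rz":-34,"tx":294,"ty":506,"tz":10,"grip":1},{"rx":0,"ry":0,"rz":-34,"tx":294,"ty":506,"tz":10,"grip":1},{"rx":0,"ry":0,"rz":-34,"tx":294,"ty":506,"tz":10,"grip":1},{"rx":0,"ry":0,"rz":-34,"tx":294,"ty":506,"tz":10,"grip":1},{"rx":0,"ry":0,"rz":-34,"tx":294,"ty":506,"tz":10,"grip":1},{"rx":0,"ry":0,"rz":-34,"tx":294,"ty":506,"tz":10,"grip":1},{"rx":0,"ry":0,"rz":-34,"tx":294,"ty":506,"tz":10,"grip":1},{"rx":0,"ry":0,"rz":-34,"tx":294,"ty":506,"tz":10,"grip":1},{"rx":0,"ry":0,"rz":-34,"tx":294,"ty":506,"tz":10,"grip":1},{"rx":0,"ry":0,"rz":-34,"tx":294,"ty":506,"tz":10,"grip":1},{"rx":0,"ry":0,"rz":-34,"tx":294,"ty":506,"tz":10,"grip":1},{"rx":0,"ry":0,"rz":-34,"tx":294,"ty":506,"tz":10,"grip":1},{"rx":0,"ry":0,"rz":-34,"tx":294,"ty":506,"tz":10,"grip":1}]' 60
python3 - <<'E'
from station import *
from h import *
s=observe(); print(s['clock'],s['joints'].round(3) if hasattr(s['joints'],'round') else s['joints'],s['ee_pos'],s['tool_rot'])
p=read_camera('wrist'); cv2.imwrite('pics/w3.png',p['img']); print(p['position'],p['rotation'],p['fx'])
E
```

```text
clock: 2.72
ee_pos: [535.8, -70.7, 241.2]
tool_rot: [0.0, 0.995, -0.097, -0.0]
force: [-0.0, -0.2, -0.2]
grip_width: 1.001
2.7167 [ 0.024  0.562  0.035  1.817 -0.026  0.763 -1.694] [535.76623704 -70.67973358 241.20961646] [ 4.78322723e-04  9.95242097e-01 -9.74312092e-02 -3.14288569e-04]
[609.79787055 -85.13617249 382.06378741] [-0.09559279 -0.62803645  0.76361879  0.11540616] 336.66467420199643
```

View pics/w3.png

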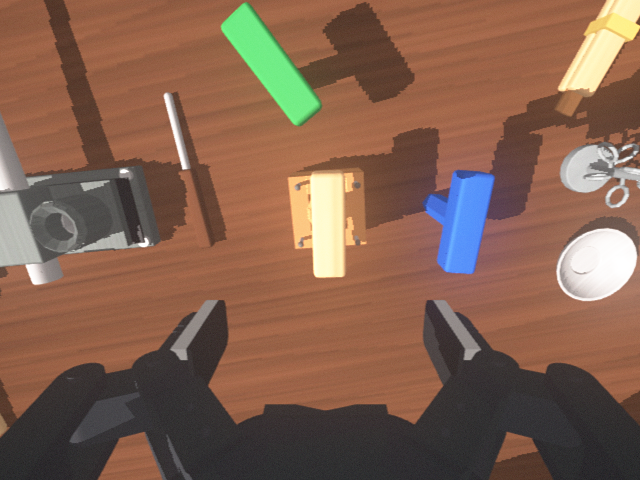

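```bash
python3 - <<'E'
from station import *
from h import *
p=read_camera('wrist'); im=p['img']
hsv=cv2.cvtColor(im,cv2.COLOR_BGR2HSV)
for d in masks_of(p,'key')[:4]: print(d['p'],d['centre'])
best=min(masks_of(p,'key'),key=lambda d:abs(d['centre'][0]-329)+abs(d['centre'][1]-224))
m=best['region'].astype(np.uint8)
c=max(cv2.findContours(m,0,1)[0],key=cv2.contourArea); r=cv2.minAreaRect(c); bp=cv2.boxPoints(r); print(r)
print(np.round([atz(p,x,116) for x in bp],1), atz(p,r[0],116))
for d in mark_of(p,'bore_mouth'): print(d['p'],d['centre'],atz(p,d['centre'],91))
cv2.imwrite('pics/w4.png',cv2.resize(im[150:300,260:400],(700,750)[:2] and (560,600),interpolation=cv2.INTER_CUBIC))
E
```

```text
0.95 [324.8, 224.1]
0.64 [271.2, 63.9]
0.58 [462.2, 215.6]
0.21 [193.1, 192.0]
((326.61279296875, 222.9901123046875), (106.21198272705078, 34.285865783691406), 89.0759506225586)
[[586.9 -69.4 116. ]
 [582.1 -95.6 116. ]
 [494.  -80.9 116. ]
 [499.2 -52.1 116. ]] [542.68628538 -74.87790862 116.        ]
0.62 [51.6, 231.0] [577.37403412 169.3943257   91.        ]
```

View pics/w4.png

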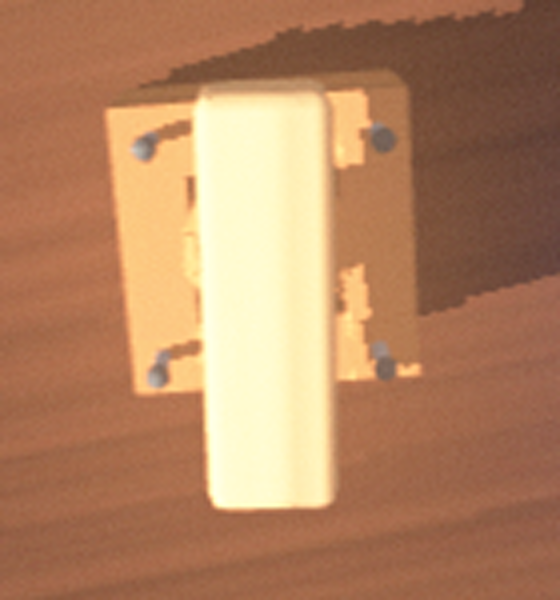

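```bash
python3 - <<'E'
from station import *
from h import *
p=read_camera('wrist')
f=lambda u,v:(260+u/4,150+v/4)
P=[atz(p,f(*x),115) for x in((200,98),(328,98),(335,506),(208,508))]; print(np.round(P,1),np.mean(P,0))
for a,b in((3,0),(2,1)): print(np.degrees(np.arctan2(*(P[b]-P[a])[1::-1])))
# stand top at z=54
S=[atz(p,f(*x),54) for x in((107,107),(400,95),(420,375),(135,393))];print(np.round(S,1),np.mean(S,0))
t=read_camera('top')
for z,Q in((116,P),): print([proj(t,x).round(1) for x in Q])
# stand corners in top crop
g=lambda u,v:(320+u/4,170+v/4)
S=[atz(t,g(*x),54) for x in((138,170),(263,182),(248,305),(125,293))];print(np.round(S,1),np.mean(S,0))
E
```

```text
[[583.6 -69.7 115. ]
 [578.7 -94.3 115. ]
 [493.3 -80.1 115. ]
 [498.2 -53.2 115. ]] [538.43062909 -74.34086743 115.        ]
-10.947323872935062
-9.472691905742234
[[ 580.   -43.4   54. ]
 [ 569.  -113.2   54. ]
 [ 498.2 -106.4   54. ]
 [ 507.8  -33.8   54. ]] [538.74858095 -74.20481701  54.        ]
[array([369.9, 203.6]), array([380.9, 205.7]), array([375.1, 243.6]), array([363. , 241.4])]
[[ 575.6  -38.8   54. ]
 [ 568.4 -111.9   54. ]
 [ 495.7 -101.9   54. ]
 [ 502.7  -30.5   54. ]] [535.61841628 -70.77070516  54.        ]
```

```bash
python3 -m handwheel '[{"rx":0,"ry":0,"rz":7,"tx":1,"ty":-2,"tz":0,"grip":1},{"rx":0,"ry":0,"rz":14,"tx":1,"ty":-2,"tz":0,"grip":1},{"rx":0,"ry":0,"rz":21,"tx":1,"ty":-2,"tz":0,"grip":1},{"rx":0,"ry":0,"rz":28,"tx":1,"ty":-2,"tz":0,"grip":1},{"rx":0,"ry":0,"rz":35,"tx":1,"ty":-2,"tz":0,"grip":1},{"rx":0,"ry":0,"rz":42,"tx":1,"ty":-2,"tz":0,"grip":1},{"rx":0,"ry":0,"rz":49,"tx":1,"ty":-2,"tz":0,"grip":1},{"rx":0,"ry":0,"rz":56,"tx":1,"ty":-2,"tz":0,"grip":1},{"rx":0,"ry":0,"rz":63,"tx":1,"ty":-2,"tz":0,"grip":1},{"rx":0,"ry":0,"rz":70,"tx":1,"ty":-2,"tz":0,"grip":1},{"rx":0,"ry":0,"rz":77,"tx":1,"ty":-2,"tz":0,"grip":1},{"rx":0,"ry":0,"rz":84,"tx":1,"ty":-2,"tz":0,"grip":1},{"rx":0,"ry":0,"rz":90,"tx":1,"ty":-2,"tz":0,"grip":1}]' 60
python3 -m handwheel '[{"rx":0,"ry":0,"rz":7,"tx":0,"ty":0,"tz":0,"grip":1},{"rx":0,"ry":0,"rz":14,"tx":0,"ty":0,"tz":0,"grip":1},{"rx":0,"ry":0,"rz":21,"tx":0,"ty":0,"tz":0,"grip":1},{"rx":0,"ry":0,"rz":28,"tx":0,"ty":0,"tz":0,"grip":1},{"rx":0,"ry":0,"rz":35,"tx":0,"ty":0,"tz":0,"grip":1},{"rx":0,"ry":0,"rz":42,"tx":0,"ty":0,"tz":0,"grip":1},{"rx":0,"ry":0,"rz":49,"tx":0,"ty":0,"tz":0,"grip":1},{"rx":0,"ry":0,"rz":56,"tx":0,"ty":0,"tz":0,"grip":1},{"rx":0,"ry":0,"rz":63,"tx":0,"ty":0,"tz":0,"grip":1},{"rx":0,"ry":0,"rz":70,"tx":0,"ty":0,"tz":0,"grip":1},{"rx":0,"ry":0,"rz":77,"tx":0,"ty":0,"tz":0,"grip":1},{"rx":0,"ry":0,"rz":84,"tx":0,"ty":0,"tz":0,"grip":1},{"rx":0,"ry":0,"rz":90.7,"tx":0,"ty":0,"tz":0,"grip":1},{"rx":0,"ry":0,"rz":90.7,"tx":0,"ty":0,"tz":-40,"grip":1}]' 60
python3 - <<'E'
from station import *
from h import *
s=observe(); print(s['clock'],s['joints'].round(3),s['ee_pos'],s['tool_rot'].round(4))
p=read_camera('wrist'); cv2.imwrite('pics/w5.png',p['img']); print(p['position'])
for d in mark_of(p,'key')[:3]: print(d['p'],d['centre'],atz(p,d['centre'],12).round(1))
E
```

```text
clock: 4.15
ee_pos: [537.0, -72.9, 241.4]
tool_rot: [0.0, 0.771, 0.637, -0.0]
force: [0.5, -0.6, -0.1]
grip_width: 1.0
clock: 5.32
ee_pos: [542.3, -71.8, 206.5]
tool_rot: [0.007, 0.09, 0.996, 0.001]
force: [2.0, -0.4, -0.3]
grip_width: 1.0
5.3167 [ 0.538  0.733 -0.848  1.824  0.699  0.897  0.753] [542.28034088 -71.7748503  206.4817363 ] [0.0068 0.09   0.9959 0.0012]
[466.29155326 -58.45364735 346.35450495]
0.96 [320.3, 209.1] [538.8 -75.4  12. ]
0.96 [355.6, 311.6] [661.  -57.9  12. ]
0.61 [208.4, 202.8] [ 512.3 -184.9   12. ]
```

View pics/w5.png

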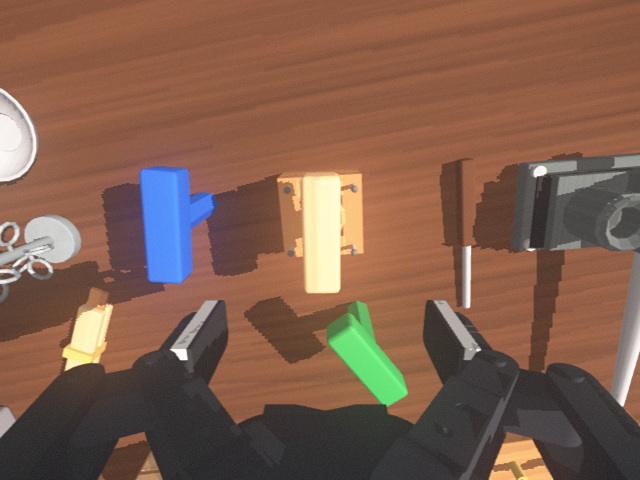

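```bash
python3 -m handwheel '[{"rx":0,"ry":0,"rz":0,"tx":1,"ty":-1.5,"tz":-30,"grip":1},{"rx":0,"ry":0,"rz":0,"tx":1,"ty":-1.5,"tz":-60,"grip":1},{"rx":0,"ry":0,"rz":0,"tx":1,"ty":-1.5,"tz":-80,"grip":1},{"rx":0,"ry":0,"rz":0,"tx":1,"ty":-1.5,"tz":-100,"grip":1},{"rx":0,"ry":0,"rz":0,"tx":1,"ty":-1.5,"tz":-117,"grip":1},{"rx":0,"ry":0,"rz":0,"tx":1,"ty":-1.5,"tz":-117,"grip":1},{"rx":0,"ry":0,"rz":0,"tx":1,"ty":-1.5,"tz":-117,"grip":1}]' 60
python3 - <<'E'
from station import *
from h import *
s=observe(); print(s['clock'],s['joints'].round(3),s['ee_pos'],s['tool_rot'].round(4),s['force'])
p=read_camera('scene'); w=read_camera('wrist');cv2.imwrite('pics/s6.png',np.hstack([cv2.resize(p['img'][140:300,200:400],(400,320)),cv2.resize(w['img'],(400,320))]))
E
```

```text
clock: 6.0
ee_pos: [538.1, -74.1, 84.7]
tool_rot: [-0.0, 0.092, 0.996, -0.0]
force: [0.6, 0.3, 0.3]
grip_width: 0.999
6.0 [ 0.448  0.895 -0.689  1.913  0.907  0.682  0.577] [538.13604881 -74.0504944   84.73036953] [-4.000e-04  9.190e-02  9.958e-01 -3.000e-04] [0.55868475 0.26247311 0.3071124 ]
```

View pics/s6.png

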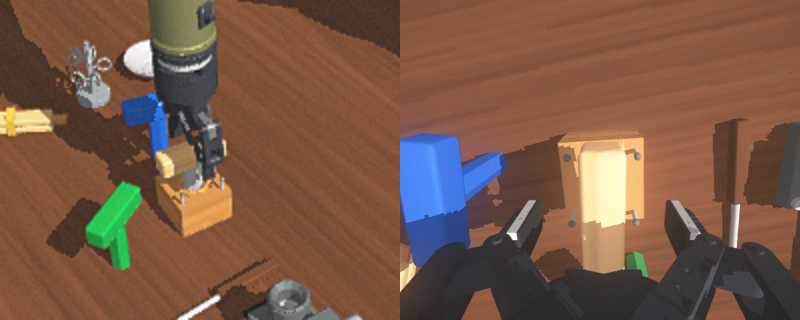

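Both fingers straddle the wooden handle and it sits centred between them. The blue key is clear. Now I close.

```bash
python3 -m handwheel '[{"rx":0,"ry":0,"rz":0,"tx":0,"ty":0,"tz":0,"grip":-1},{"rx":0,"ry":0,"rz":0,"tx":0,"ty":0,"tz":0,"grip":-1},{"rx":0,"ry":0,"rz":0,"tx":0,"ty":0,"tz":0,"grip":-1},{"rx":0,"ry":0,"rz":0,"tx":0,"ty":0,"tz":0,"grip":-1},{"rx":0,"ry":0,"rz":0,"tx":0,"ty":0,"tz":0,"grip":-1},{"rx":0,"ry":0,"rz":0,"tx":0,"ty":0,"tz":0,"grip":-1},{"rx":0,"ry":0,"rz":0,"tx":0,"ty":0,"tz":0,"grip":-1},{"rx":0,"ry":0,"rz":0,"tx":0,"ty":0,"tz":0,"grip":-1},{"rx":0,"ry":0,"rz":0,"tx":0,"ty":0,"tz":0,"grip":-1},{"rx":0,"ry":0,"rz":0,"tx":0,"ty":0,"tz":0,"grip":-1},{"rx":0,"ry":0,"rz":0,"tx":0,"ty":0,"tz":0,"grip":-1},{"rx":0,"ry":0,"rz":0,"tx":0,"ty":0,"tz":0,"grip":-1}]' 60
python3 - <<'E'
from station import *
from h import *
s=observe(); print(s['clock'],s['ee_pos'],s['force'],s['ft_torque'],s['grip_width'])
p=read_camera('scene'); w=read_camera('wrist');cv2.imwrite('pics/s7.png',np.hstack([cv2.resize(p['img'][140:300,200:400],(400,320)),cv2.resize(w['img'],(400,320))]))
E
```

```text
clock: 7.1
ee_pos: [538.6, -73.8, 84.8]
tool_rot: [0.0, 0.092, 0.996, -0.0]
force: [-1.1, -0.9, 6.0]
grip_width: 0.318
7.1 [538.55195832 -73.80157403  84.82879615] [-1.11738965 -0.9089015   5.96879218] [-0.15498896  0.13551521  0.01269814] 0.3184292822962434
```

View pics/s7.png

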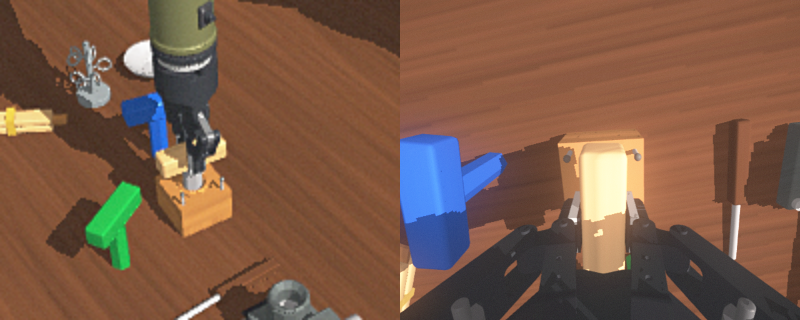

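```bash
python3 -m handwheel '[{"rx":0,"ry":0,"rz":0,"tx":0,"ty":0,"tz":10,"grip":-1},{"rx":0,"ry":0,"rz":0,"tx":0,"ty":0,"tz":25,"grip":-1},{"rx":0,"ry":0,"rz":0,"tx":0,"ty":0,"tz":45,"grip":-1},{"rx":0,"ry":0,"rz":0,"tx":0,"ty":0,"tz":70,"grip":-1},{"rx":0,"ry":0,"rz":0,"tx":0,"ty":0,"tz":90,"grip":-1},{"rx":0,"ry":0,"rz":0,"tx":0,"ty":0,"tz":105,"grip":-1},{"rx":0,"ry":0,"rz":0,"tx":2,"ty":15,"tz":105,"grip":-1},{"rx":0,"ry":0,"rz":0,"tx":6,"ty":40,"tz":105,"grip":-1},{"rx":0,"ry":0,"rz":0,"tx":11,"ty":70,"tz":105,"grip":-1},{"rx":0,"ry":0,"rz":0,"tx":16,"ty":100,"tz":105,"grip":-1},{"rx":0,"ry":0,"rz":0,"tx":21,"ty":130,"tz":105,"grip":-1},{"rx":0,"ry":0,"rz":0,"tx":26,"ty":160,"tz":105,"grip":-1},{"rx":0,"ry":0,"rz":0,"tx":31,"ty":190,"tz":105,"grip":-1},{"rx":0,"ry":0,"rz":0,"tx":35,"ty":215,"tz":105,"grip":-1},{"rx":0,"ry":0,"rz":0,"tx":38,"ty":232,"tz":105,"grip":-1},{"rx":0,"ry":0,"rz":0,"tx":39,"ty":243,"tz":105,"grip":-1},{"rx":0,"ry":0,"rz":0,"tx":39,"ty":243,"tz":105,"grip":-1},{"rx":0,"ry":0,"rz":0,"tx":39,"ty":243,"tz":105,"grip":-1},{"rx":0,"ry":0,"rz":0,"tx":39,"ty":243,"tz":105,"grip":-1}]'
python3 - <<'E'
from station import *
from h import *
s=observe(); print(s['clock'],s['joints'].round(3),s['ee_pos'],s['force'],s['ft_torque'],s['grip_width'])
p=read_camera('scene'); w=read_camera('wrist');t=read_camera('top')
cv2.imwrite('pics/s8.png',np.hstack([cv2.resize(p['img'][180:330,270:420],(400,400)),cv2.resize(t['img'][150:260,200:310],(400,400))]))
cv2.imwrite('pics/w8.png',w['img'])
E
```

```text
clock: 8.78
ee_pos: [577.0, 166.8, 188.9]
tool_rot: [-0.0, 0.092, 0.996, -0.001]
force: [0.0, -1.4, -2.2]
grip_width: 0.317
8.7833 [ 0.067  0.813 -0.789  1.666  0.682  0.961  0.41 ] [576.96343043 166.84835555 188.8737287 ] [ 0.01212861 -1.4491767  -2.15373586] [-0.06158193 -0.05140579 -0.03482226] 0.31726998607592055
```

View pics/s8.png

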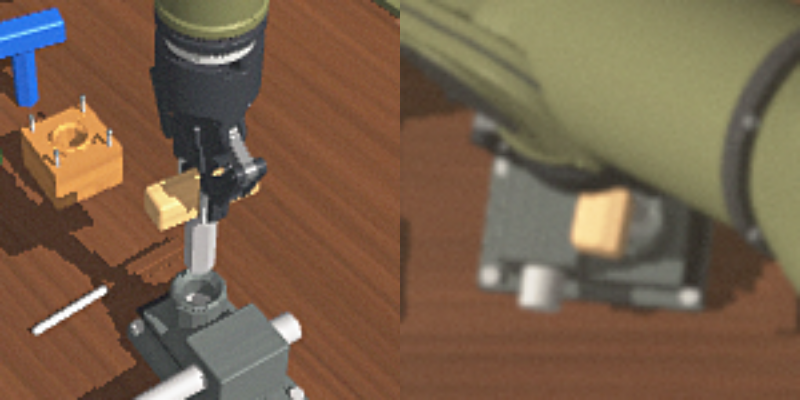

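View pics/w8.png

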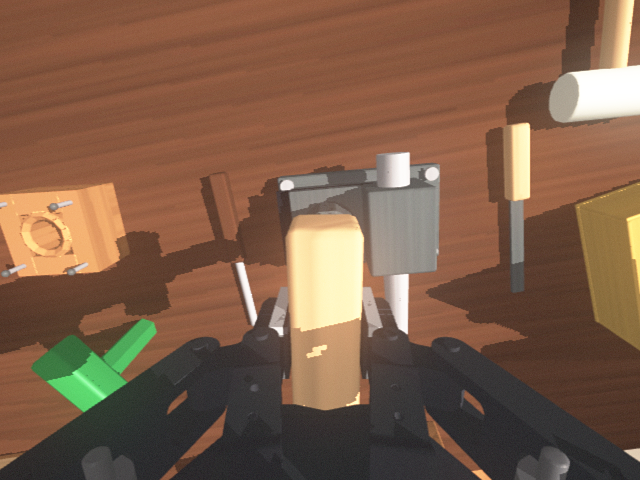

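```bash
python3 - <<'E'
from station import *
from h import *
s=observe(); print(s['clock'],s['ee_pos'],s['force'])
p=read_camera('scene')
cv2.imwrite('pics/s9.png',cv2.resize(p['img'][230:310,310:390],(640,640)[:1]*1+(600,),interpolation=cv2.INTER_CUBIC) if 0 else cv2.resize(p['img'][240:310,310:380],(595,595),interpolation=cv2.INTER_CUBIC))
for d in mark_of(p,'bore_mouth'): print(d['p'],d['centre'],atz(p,d['centre'],91))
for d in mark_of(p,'key'): print(d['p'],d['centre'],atz(p,d['centre'],116))
E
```

```text
8.9333 [577.23129653 167.26101639 189.10674814] [ 0.09577965 -0.6046107  -1.44308104]
0.94 [346.2, 284.3] [570.60700354 168.15384373  91.        ]
0.97 [348.7, 279.9] [571.84873141 176.90978822 116.        ]
0.68 [261.2, 273.5] [712.62070644  42.7543533  116.        ]
0.6 [281.7, 214.8] [568.20089397 -86.85070951 116.        ]
```

View pics/s9.png

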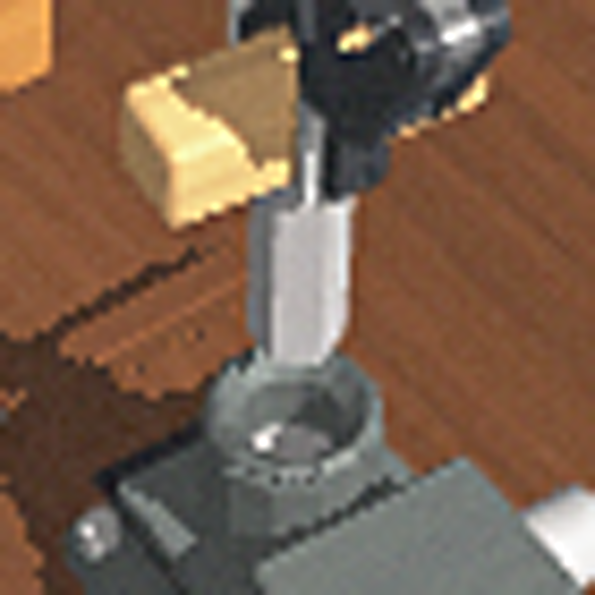

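```bash
python3 - <<'E'
from station import *
from h import *
p=read_camera('scene')
print(observe()['ee_pos'])
print(atz(p,(345.4,279.6),116.2),atz(p,(344.5,289.2),91))
for z in(110,114,118):print(proj(p,[577.2,167.3,z]),end='')
print(proj(p,[577.2,167.3,91]))
E
```

```text
[577.20009858 168.64754129 189.33154151]
[577.08364959 171.91849235 116.2       ] [582.47316894 176.41671066  91.        ]
[343.92717649 280.12375967][343.97757138 278.97369089][344.02825283 277.81708242][343.69164048 285.49896028]
```

```bash
python3 - <<'E'
from station import *
from h import *
p=read_camera('scene')
print(observe()['ee_pos'])
x0,y0,S=320,255,12
base=cv2.resize(p['img'][y0:y0+50,x0:x0+50],(600,600),interpolation=cv2.INTER_NEAREST)
def circ(im,c,r,z,col,n=72):
    pts=[((proj(p,[c[0]+r*np.cos(a),c[1]+r*np.sin(a),z])-[x0-.5,y0-.5])*S).astype(int) for a in np.linspace(0,2*np.pi,n+1)]
    cv2.polylines(im,[np.array(pts)],True,col,1)
c=(579,173)
circ(base,c,24,91,(0,255,255));circ(base,c,20,91,(0,255,255));circ(base,c,13,84,(255,255,0))
k=(577.2,168.6); 
pts=[((proj(p,[k[0]+12.7*np.cos(a),k[1]+12.7*np.sin(a),116.2])-[x0-.5,y0-.5])*S).astype(int) for a in np.radians(-10.5+30+60*np.arange(6))]
cv2.polylines(base,[np.array(pts)],True,(0,0,255),1)
cv2.imwrite('pics/s10.png',base)
E
```

```text
[577.2040503  168.86810896 189.3564185 ]
```

View pics/s10.png

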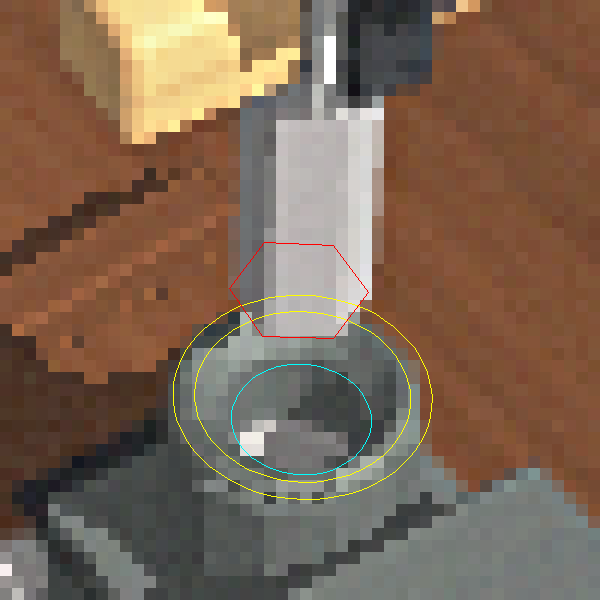

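```bash
python3 -m handwheel '[{"rx":0,"ry":0,"rz":0,"tx":2,"ty":1.5,"tz":-5,"grip":-1},{"rx":0,"ry":0,"rz":0,"tx":2,"ty":1.5,"tz":-15,"grip":-1},{"rx":0,"ry":0,"rz":0,"tx":2,"ty":1.5,"tz":-24,"grip":-1},{"rx":0,"ry":0,"rz":0,"tx":2,"ty":1.5,"tz":-28,"grip":-1},{"rx":0,"ry":0,"rz":0,"tx":2,"ty":1.5,"tz":-28,"grip":-1},{"rx":0,"ry":0,"rz":0,"tx":2,"ty":1.5,"tz":-28,"grip":-1},{"rx":0,"ry":0,"rz":0,"tx":2,"ty":1.5,"tz":-28,"grip":-1}]'
python3 - <<'E'
from station import *
from h import *
p=read_camera('scene')
s=observe();print(s['clock'],s['ee_pos'],s['force'],s['ft_torque'])
cv2.imwrite('pics/s11.png',cv2.resize(p['img'][245:310,310:375],(590,590),interpolation=cv2.INTER_CUBIC))
E
```

```text
clock: 9.77
ee_pos: [579.3, 171.1, 161.4]
tool_rot: [0.0, 0.092, 0.996, 0.0]
force: [-0.2, 1.3, -2.4]
grip_width: 0.316
9.8167 [579.35307025 171.06262542 161.61601992] [-0.51750848  0.78378911 -1.91868281] [-0.02014449  0.01104439  0.01391693]
```

View pics/s11.png

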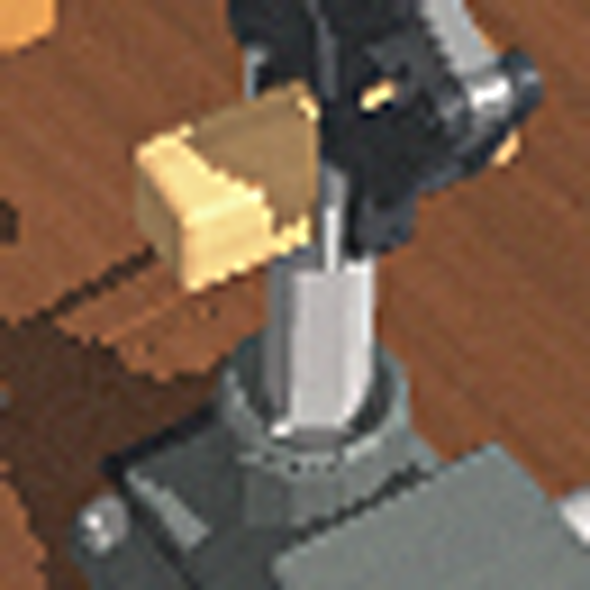

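```bash
python3 -m handwheel '[{"rx":0,"ry":0,"rz":0,"tx":0,"ty":0,"tz":-1,"grip":-1},{"rx":0,"ry":0,"rz":0,"tx":0,"ty":0,"tz":-2,"grip":-1},{"rx":0,"ry":0,"rz":0,"tx":0,"ty":0,"tz":-3,"grip":-1},{"rx":0,"ry":0,"rz":0,"tx":0,"ty":0,"tz":-3,"grip":-1}]'
python3 -m handwheel '[{"rx":0,"ry":0,"rz":0,"tx":0,"ty":0,"tz":-1,"grip":-1},{"rx":0,"ry":0,"rz":0,"tx":0,"ty":0,"tz":-2,"grip":-1},{"rx":0,"ry":0,"rz":0,"tx":0,"ty":0,"tz":-2,"grip":-1}]'
```

```text
clock: 10.15
ee_pos: [579.1, 170.7, 158.2]
tool_rot: [-0.0, 0.092, 0.996, -0.0]
force: [-0.0, -0.4, -3.1]
grip_width: 0.322
clock: 10.4
ee_pos: [579.1, 170.6, 156.1]
tool_rot: [-0.0, 0.092, 0.996, -0.0]
force: [0.6, -0.9, -2.2]
grip_width: 0.319
```

```bash
python3 -m handwheel '[{"rx":0,"ry":0,"rz":0,"tx":0,"ty":0,"tz":-1,"grip":-1},{"rx":0,"ry":0,"rz":0,"tx":0,"ty":0,"tz":-2,"grip":-1},{"rx":0,"ry":0,"rz":0,"tx":0,"ty":0,"tz":-2,"grip":-1}]'
python3 -m handwheel '[{"rx":0,"ry":0,"rz":0,"tx":0,"ty":0,"tz":-1,"grip":-1},{"rx":0,"ry":0,"rz":0,"tx":0,"ty":0,"tz":-2,"grip":-1},{"rx":0,"ry":0,"rz":0,"tx":0,"ty":0,"tz":-2,"grip":-1}]'
```

```text
clock: 10.65
ee_pos: [579.1, 170.6, 154.1]
tool_rot: [-0.0, 0.092, 0.996, -0.0]
force: [-0.2, -0.0, -1.9]
grip_width: 0.316
clock: 10.9
ee_pos: [579.1, 170.6, 152.1]
tool_rot: [-0.0, 0.092, 0.996, -0.0]
force: [0.3, -0.9, -1.8]
grip_width: 0.317
```

```bash
python3 -m handwheel '[{"rx":0,"ry":0,"rz":0,"tx":0,"ty":0,"tz":-1.5,"grip":-1},{"rx":0,"ry":0,"rz":0,"tx":0,"ty":0,"tz":-3,"grip":-1},{"rx":0,"ry":0,"rz":0,"tx":0,"ty":0,"tz":-3,"grip":-1}]'
python3 -m handwheel '[{"rx":0,"ry":0,"rz":0,"tx":0,"ty":0,"tz":-1.5,"grip":-1},{"rx":0,"ry":0,"rz":0,"tx":0,"ty":0,"tz":-3,"grip":-1},{"rx":0,"ry":0,"rz":0,"tx":0,"ty":0,"tz":-3,"grip":-1}]'
python3 -m handwheel '[{"rx":0,"ry":0,"rz":0,"tx":0,"ty":0,"tz":-1,"grip":-1},{"rx":0,"ry":0,"rz":0,"tx":0,"ty":0,"tz":-2,"grip":-1},{"rx":0,"ry":0,"rz":0,"tx":0,"ty":0,"tz":-3,"grip":-1},{"rx":0,"ry":0,"rz":0,"tx":0,"ty":0,"tz":-4,"grip":-1},{"rx":0,"ry":0,"rz":0,"tx":0,"ty":0,"tz":-4,"grip":-1}]'
```

```text
clock: 11.15
ee_pos: [579.1, 170.6, 149.0]
tool_rot: [-0.0, 0.092, 0.996, -0.0]
force: [-0.2, -1.1, -3.1]
grip_width: 0.32
clock: 11.4
ee_pos: [579.1, 170.6, 146.0]
tool_rot: [-0.0, 0.092, 0.996, -0.0]
force: [1.1, -1.3, -2.8]
grip_width: 0.317
clock: 11.82
ee_pos: [579.1, 170.6, 142.1]
tool_rot: [-0.0, 0.092, 0.996, -0.0]
force: [-0.5, -1.8, -2.2]
grip_width: 0.316
```

```bash
python3 -m handwheel '[{"rx":0,"ry":0,"rz":0,"tx":0,"ty":0,"tz":-1,"grip":-1},{"rx":0,"ry":0,"rz":0,"tx":0,"ty":0,"tz":-2,"grip":-1},{"rx":0,"ry":0,"rz":0,"tx":0,"ty":0,"tz":-3,"grip":-1},{"rx":0,"ry":0,"rz":0,"tx":0,"ty":0,"tz":-3,"grip":-1}]'
python3 -m handwheel '[{"rx":0,"ry":0,"rz":0,"tx":0,"ty":0,"tz":-1,"grip":-1},{"rx":0,"ry":0,"rz":0,"tx":0,"ty":0,"tz":-1,"grip":-1}]'
python3 -m handwheel '[{"rx":0,"ry":0,"rz":0,"tx":0,"ty":0,"tz":-1,"grip":-1},{"rx":0,"ry":0,"rz":0,"tx":0,"ty":0,"tz":-1,"grip":-1}]'
python3 -m handwheel '[{"rx":0,"ry":0,"rz":0,"tx":0,"ty":0,"tz":-0.5,"grip":-1},{"rx":0,"ry":0,"rz":0,"tx":0,"ty":0,"tz":-0.5,"grip":-1}]'
```

```text
clock: 12.15
ee_pos: [579.1, 170.6, 139.1]
tool_rot: [-0.0, 0.092, 0.996, -0.0]
force: [0.6, -2.3, -2.7]
grip_width: 0.319
clock: 12.32
ee_pos: [579.1, 170.6, 138.2]
tool_rot: [-0.0, 0.092, 0.996, -0.0]
force: [0.0, -1.5, -1.5]
grip_width: 0.315
clock: 12.48
ee_pos: [579.1, 170.6, 137.2]
tool_rot: [-0.0, 0.092, 0.996, -0.0]
force: [-0.8, -2.5, -1.8]
grip_width: 0.32
clock: 12.65
ee_pos: [579.2, 170.7, 136.9]
tool_rot: [0.0, 0.092, 0.996, -0.0]
force: [0.1, -3.1, -0.3]
grip_width: 0.321
```

```bash
python3 -m handwheel '[{"rx":0,"ry":0,"rz":0,"tx":0,"ty":-0.4,"tz":-0.4,"grip":-1},{"rx":0,"ry":0,"rz":0,"tx":0,"ty":-0.4,"tz":-0.4,"grip":-1}]'
python3 -m handwheel '[{"rx":0,"ry":0,"rz":0,"tx":0,"ty":-0.2,"tz":-0.4,"grip":-1},{"rx":0,"ry":0,"rz":0,"tx":0,"ty":-0.2,"tz":-0.4,"grip":-1}]'
```

```text
clock: 12.82
ee_pos: [579.2, 170.6, 136.7]
tool_rot: [0.0, 0.092, 0.996, 0.0]
force: [-0.6, -2.8, 1.6]
grip_width: 0.317
clock: 12.98
ee_pos: [579.3, 170.6, 136.6]
tool_rot: [0.0, 0.091, 0.996, 0.0]
force: [-1.5, -2.6, 4.2]
grip_width: 0.316
```

```bash
python3 -m handwheel '[{"rx":0,"ry":0,"rz":-2,"tx":0,"ty":0,"tz":0,"grip":-1},{"rx":0,"ry":0,"rz":-4,"tx":0,"ty":0,"tz":-0.2,"grip":-1},{"rx":0,"ry":0,"rz":-4,"tx":0,"ty":0,"tz":-0.2,"grip":-1}]'
python3 -m handwheel '[{"rx":0,"ry":0,"rz":-2,"tx":0,"ty":0,"tz":0,"grip":-1},{"rx":0,"ry":0,"rz":-4,"tx":0,"ty":0,"tz":0,"grip":-1},{"rx":0,"ry":0,"rz":-4,"tx":0,"ty":0,"tz":0,"grip":-1}]'
python3 - <<'E'
from station import *
s=observe();print(s['ee_pos'],s['force'],s['ft_torque'])
E
```

```text
clock: 13.23
ee_pos: [579.2, 170.7, 136.5]
tool_rot: [0.0, 0.127, 0.992, 0.0]
force: [-1.2, -2.7, 5.6]
grip_width: 0.317
clock: 13.48
ee_pos: [579.2, 170.8, 136.5]
tool_rot: [0.0, 0.161, 0.987, 0.0]
force: [-1.4, -2.0, 5.0]
grip_width: 0.319
[579.16105443 170.77731495 136.50657355] [-1.43265418 -2.02805829  5.02195457] [-0.62155087  0.38213434  0.0018352 ]
```

```bash
python3 -m handwheel '[{"rx":0,"ry":0,"rz":-2,"tx":0,"ty":0,"tz":0,"grip":-1},{"rx":0,"ry":0,"rz":-4,"tx":0,"ty":0,"tz":0,"grip":-1},{"rx":0,"ry":0,"rz":-4,"tx":0,"ty":0,"tz":0,"grip":-1}]'
python3 -m handwheel '[{"rx":0,"ry":0,"rz":-2,"tx":0,"ty":0,"tz":0,"grip":-1},{"rx":0,"ry":0,"rz":-4,"tx":0,"ty":0,"tz":0,"grip":-1},{"rx":0,"ry":0,"rz":-4,"tx":0,"ty":0,"tz":0,"grip":-1}]'
python3 - <<'E'
from station import *
s=observe();print(s['ee_pos'],s['force'],s['ft_torque'])
E
```

```text
clock: 13.73
ee_pos: [579.1, 170.8, 136.5]
tool_rot: [0.0, 0.196, 0.981, 0.0]
force: [-1.2, -2.0, 5.3]
grip_width: 0.321
clock: 13.98
ee_pos: [579.1, 170.6, 136.5]
tool_rot: [0.0, 0.23, 0.973, 0.0]
force: [-1.8, -1.0, 5.8]
grip_width: 0.314
[579.13175919 170.60253022 136.4661748 ] [-1.78643611 -1.0098984   5.84976736] [-0.56609884  0.44745635  0.04702032]
```

Turned 16° so far with steady light pressure. I'm carrying on.

```bash
python3 -m handwheel '[{"rx":0,"ry":0,"rz":-2,"tx":0,"ty":0,"tz":0,"grip":-1},{"rx":0,"ry":0,"rz":-4,"tx":0,"ty":0,"tz":0,"grip":-1},{"rx":0,"ry":0,"rz":-4,"tx":0,"ty":0,"tz":0,"grip":-1}]'
python3 -m handwheel '[{"rx":0,"ry":0,"rz":-2,"tx":0,"ty":0,"tz":0,"grip":-1},{"rx":0,"ry":0,"rz":-4,"tx":0,"ty":0,"tz":0,"grip":-1},{"rx":0,"ry":0,"rz":-4,"tx":0,"ty":0,"tz":0,"grip":-1}]'
python3 - <<'E'
from station import *
s=observe();print(s['ee_pos'],s['force'],s['ft_torque'])
E
```

```text
clock: 14.23
ee_pos: [579.1, 170.5, 136.4]
tool_rot: [0.0, 0.263, 0.965, 0.0]
force: [-0.7, -2.2, 5.7]
grip_width: 0.322
clock: 14.48
ee_pos: [579.1, 170.4, 136.3]
tool_rot: [0.0, 0.297, 0.955, 0.0]
force: [-1.6, -2.2, 6.8]
grip_width: 0.318
[579.10791101 170.43775903 136.26989921] [-1.59801232 -2.21902073  6.75221216] [-0.63966483  0.42305796  0.06475289]
```

```bash
python3 -m handwheel '[{"rx":0,"ry":0,"rz":-2,"tx":0,"ty":0,"tz":0,"grip":-1},{"rx":0,"ry":0,"rz":-4,"tx":0,"ty":0,"tz":0,"grip":-1},{"rx":0,"ry":0,"rz":-4,"tx":0,"ty":0,"tz":0,"grip":-1}]'
python3 -m handwheel '[{"rx":0,"ry":0,"rz":-2,"tx":0,"ty":0,"tz":0,"grip":-1},{"rx":0,"ry":0,"rz":-4,"tx":0,"ty":0,"tz":0,"grip":-1},{"rx":0,"ry":0,"rz":-4,"tx":0,"ty":0,"tz":0,"grip":-1}]'
python3 - <<'E'
from station import *
s=observe();print(s['ee_pos'],s['force'],s['ft_torque'])
E
```

```text
clock: 14.73
ee_pos: [579.3, 170.3, 135.6]
tool_rot: [0.0, 0.33, 0.944, 0.0]
force: [0.8, -1.7, -1.1]
grip_width: 0.324
clock: 14.98
ee_pos: [579.2, 170.4, 135.2]
tool_rot: [-0.0, 0.362, 0.932, 0.0]
force: [0.3, -0.1, -2.7]
grip_width: 0.316
[579.20957372 170.38279193 135.23836682] [ 0.29272994 -0.13097532 -2.73914613] [-0.25840776 -0.11936352  0.05745847]
```

The pressure vanished between 24° and 28°, so the key has dropped in. Next I lower it into the socket.

```bash
python3 -m handwheel '[{"rx":0,"ry":0,"rz":0,"tx":0,"ty":0,"tz":-1,"grip":-1},{"rx":0,"ry":0,"rz":0,"tx":0,"ty":0,"tz":-2,"grip":-1},{"rx":0,"ry":0,"rz":0,"tx":0,"ty":0,"tz":-2,"grip":-1}]'
python3 -m handwheel '[{"rx":0,"ry":0,"rz":0,"tx":0,"ty":0,"tz":-1,"grip":-1},{"rx":0,"ry":0,"rz":0,"tx":0,"ty":0,"tz":-2,"grip":-1},{"rx":0,"ry":0,"rz":0,"tx":0,"ty":0,"tz":-2,"grip":-1}]'
python3 - <<'E'
from station import *
s=observe();print(s['ee_pos'],s['force'],s['ft_torque'])
E
```

```text
clock: 15.23
ee_pos: [579.2, 170.3, 133.4]
tool_rot: [-0.0, 0.362, 0.932, 0.0]
force: [1.3, -0.6, -3.1]
grip_width: 0.319
clock: 15.48
ee_pos: [579.2, 170.3, 131.6]
tool_rot: [-0.0, 0.362, 0.932, 0.0]
force: [1.2, -0.6, -4.2]
grip_width: 0.317
[579.2224374  170.31248496 131.62388897] [ 1.19867812 -0.64072958 -4.17804558] [-0.20237379 -0.30627144  0.00695663]
```

```bash
python3 -m handwheel '[{"rx":0,"ry":0,"rz":0,"tx":0,"ty":0,"tz":-1,"grip":-1},{"rx":0,"ry":0,"rz":0,"tx":0,"ty":0,"tz":-2,"grip":-1},{"rx":0,"ry":0,"rz":0,"tx":0,"ty":0,"tz":-2,"grip":-1}]'
python3 -m handwheel '[{"rx":0,"ry":0,"rz":0,"tx":0,"ty":0,"tz":-1,"grip":-1},{"rx":0,"ry":0,"rz":0,"tx":0,"ty":0,"tz":-2,"grip":-1},{"rx":0,"ry":0,"rz":0,"tx":0,"ty":0,"tz":-2,"grip":-1}]'
python3 -m handwheel '[{"rx":0,"ry":0,"rz":0,"tx":0,"ty":0,"tz":-1,"grip":-1},{"rx":0,"ry":0,"rz":0,"tx":0,"ty":0,"tz":-2,"grip":-1},{"rx":0,"ry":0,"rz":0,"tx":0,"ty":0,"tz":-2,"grip":-1}]'
python3 - <<'E'
from station import *
s=observe();print(s['ee_pos'],s['force'],s['ft_torque'])
E
```

```text
clock: 15.73
ee_pos: [579.2, 170.3, 129.7]
tool_rot: [0.0, 0.362, 0.932, 0.0]
force: [1.0, -0.5, -1.9]
grip_width: 0.318
clock: 15.98
ee_pos: [579.2, 170.2, 127.6]
tool_rot: [0.0, 0.362, 0.932, 0.0]
force: [2.2, -0.7, -2.3]
grip_width: 0.318
clock: 16.23
ee_pos: [579.2, 170.2, 125.6]
tool_rot: [-0.0, 0.362, 0.932, 0.0]
force: [1.0, -0.7, -2.5]
grip_width: 0.32
[579.15283703 170.15772239 125.62325763] [ 1.03320462 -0.7314865  -2.49675271] [-0.05968079 -0.30328276 -0.02098897]
```

```bash
python3 -m handwheel '[{"rx":0,"ry":0,"rz":0,"tx":0,"ty":0,"tz":-1,"grip":-1},{"rx":0,"ry":0,"rz":0,"tx":0,"ty":0,"tz":-2,"grip":-1},{"rx":0,"ry":0,"rz":0,"tx":0,"ty":0,"tz":-2,"grip":-1}]'
python3 -m handwheel '[{"rx":0,"ry":0,"rz":0,"tx":0,"ty":0,"tz":-0.5,"grip":-1},{"rx":0,"ry":0,"rz":0,"tx":0,"ty":0,"tz":-1,"grip":-1},{"rx":0,"ry":0,"rz":0,"tx":0,"ty":0,"tz":-1,"grip":-1}]'
python3 - <<'E'
from station import *
s=observe();print(s['ee_pos'],s['force'],s['ft_torque'],s['joints'])
E
```

```text
clock: 16.48
ee_pos: [579.1, 170.2, 123.6]
tool_rot: [-0.0, 0.362, 0.932, 0.0]
force: [1.0, -1.0, -3.2]
grip_width: 0.316
clock: 16.73
ee_pos: [579.1, 170.2, 122.9]
tool_rot: [0.0, 0.362, 0.932, -0.0]
force: [1.0, -0.8, -1.1]
grip_width: 0.32
[579.132599   170.15591704 122.85714493] [ 0.98742714 -0.82069098 -1.11890326] [-0.26256908 -0.27581243  0.02189372] [-0.03826154  0.8595061  -0.58784076  1.71297771  0.64631344  0.77201393
 -0.11525883]
```

The key is on the socket floor, 13.7 mm below the screw face, so it is fully home. I tighten clockwise in stages and watch the forces.

```bash
python3 -m handwheel '[{"rx":0,"ry":0,"rz":-3,"tx":0,"ty":0,"tz":0,"grip":-1},{"rx":0,"ry":0,"rz":-6,"tx":0,"ty":0,"tz":0,"grip":-1},{"rx":0,"ry":0,"rz":-9,"tx":0,"ty":0,"tz":0,"grip":-1},{"rx":0,"ry":0,"rz":-11,"tx":0,"ty":0,"tz":0,"grip":-1},{"rx":0,"ry":0,"rz":-11,"tx":0,"ty":0,"tz":0,"grip":-1}]'
python3 - <<'E'
from station import *
s=observe();print(s['ee_pos'],s['force'],s['ft_torque'])
E
```

```text
clock: 17.15
ee_pos: [579.3, 170.0, 122.9]
tool_rot: [0.0, 0.45, 0.893, -0.0]
force: [1.0, -0.5, -1.0]
grip_width: 0.321
[579.32488248 170.04767305 122.86274502] [ 1.01572524 -0.51526233 -1.02064404] [-0.31699409 -0.31051508 -0.01629124]
```

```bash
python3 -m handwheel '[{"rx":0,"ry":0,"rz":-3,"tx":0,"ty":0,"tz":0,"grip":-1},{"rx":0,"ry":0,"rz":-6,"tx":0,"ty":0,"tz":0,"grip":-1},{"rx":0,"ry":0,"rz":-9,"tx":0,"ty":0,"tz":0,"grip":-1},{"rx":0,"ry":0,"rz":-11,"tx":0,"ty":0,"tz":0,"grip":-1},{"rx":0,"ry":0,"rz":-11,"tx":0,"ty":0,"tz":0,"grip":-1}]'
python3 - <<'E'
from station import *
s=observe();print(s['ee_pos'],s['force'],s['ft_torque'])
E
```

```text
clock: 17.57
ee_pos: [579.4, 170.1, 122.9]
tool_rot: [0.0, 0.534, 0.846, 0.0]
force: [1.2, -1.4, -2.2]
grip_width: 0.322
[579.41317836 170.05230711 122.88442829] [ 1.24077373 -1.36883363 -2.2471193 ] [-0.31234641 -0.40753365  0.01461262]
```

```bash
python3 -m handwheel '[{"rx":0,"ry":0,"rz":-3,"tx":0,"ty":0,"tz":0,"grip":-1},{"rx":0,"ry":0,"rz":-6,"tx":0,"ty":0,"tz":0,"grip":-1},{"rx":0,"ry":0,"rz":-9,"tx":0,"ty":0,"tz":0,"grip":-1},{"rx":0,"ry":0,"rz":-11,"tx":0,"ty":0,"tz":0,"grip":-1}]'
python3 - <<'E'
from station import *
from h import *
s=observe();print(s['ee_pos'],s['force'],s['ft_torque'])
w=read_camera('wrist');t=read_camera('scene')
print([observe()['ft_torque'].round(3)])
cv2.imwrite('pics/s12.png',np.hstack([cv2.resize(w['img'],(400,300)),cv2.resize(t['img'][200:320,270:430],(400,300))]))
E
```

```text
clock: 17.9
ee_pos: [579.4, 170.0, 122.9]
tool_rot: [0.0, 0.612, 0.791, 0.0]
force: [1.6, -1.5, -2.5]
grip_width: 0.316
[579.41897418 170.04929959 122.87054576] [ 1.58511828 -1.47915036 -2.46385035] [-0.34548758 -0.42954866  0.12146938]
[array([-0.321, -0.468, -0.02 ])]
```

View pics/s12.png

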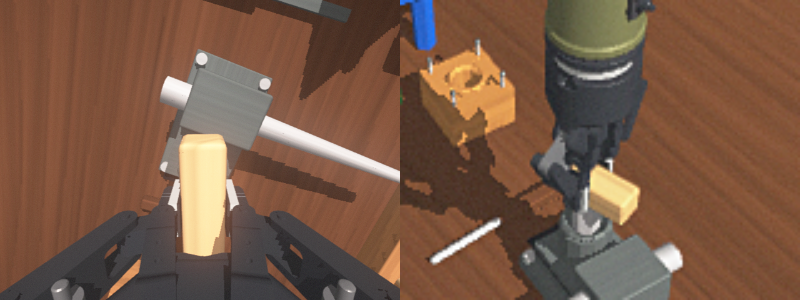

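The handle is still square in the jaws and the shank is sunk in the boss. I've turned 33° and have about as much again to go.

```bash
python3 -m handwheel '[{"rx":0,"ry":0,"rz":-3,"tx":0,"ty":0,"tz":0,"grip":-1},{"rx":0,"ry":0,"rz":-6,"tx":0,"ty":0,"tz":0,"grip":-1},{"rx":0,"ry":0,"rz":-9,"tx":0,"ty":0,"tz":0,"grip":-1},{"rx":0,"ry":0,"rz":-12,"tx":0,"ty":0,"tz":0,"grip":-1},{"rx":0,"ry":0,"rz":-15,"tx":0,"ty":0,"tz":0,"grip":-1},{"rx":0,"ry":0,"rz":-17,"tx":0,"ty":0,"tz":0,"grip":-1}]'
python3 -m handwheel '[{"rx":0,"ry":0,"rz":-3,"tx":0,"ty":0,"tz":0,"grip":-1},{"rx":0,"ry":0,"rz":-6,"tx":0,"ty":0,"tz":0,"grip":-1},{"rx":0,"ry":0,"rz":-9,"tx":0,"ty":0,"tz":0,"grip":-1},{"rx":0,"ry":0,"rz":-12,"tx":0,"ty":0,"tz":0,"grip":-1},{"rx":0,"ry":0,"rz":-15,"tx":0,"ty":0,"tz":0,"grip":-1},{"rx":0,"ry":0,"rz":-17,"tx":0,"ty":0,"tz":0,"grip":-1},{"rx":0,"ry":0,"rz":-17,"tx":0,"ty":0,"tz":0,"grip":-1},{"rx":0,"ry":0,"rz":-17,"tx":0,"ty":0,"tz":0,"grip":-1}]'
python3 - <<'E'
from station import *
from h import *
s=observe();print(s['ee_pos'],s['force'],s['ft_torque'],s['tool_rot'])
print(np.degrees(2*(np.arctan2(.932,.362)-np.arctan2(s['tool_rot'][2],s['tool_rot'][1]))))
w=read_camera('wrist');t=read_camera('scene')
cv2.imwrite('pics/s13.png',np.hstack([cv2.resize(w['img'],(400,300)),cv2.resize(t['img'][200:320,270:430],(400,300))]))
E
```

```text
clock: 18.5
ee_pos: [579.5, 170.0, 122.9]
tool_rot: [0.0, 0.722, 0.691, 0.0]
force: [2.2, -1.8, -1.6]
grip_width: 0.321
clock: 19.17
ee_pos: [579.5, 170.0, 122.9]
tool_rot: [0.0, 0.816, 0.578, 0.0]
force: [1.9, -2.1, -2.0]
grip_width: 0.32
[579.47468371 169.96538817 122.85248662] [ 1.8853908  -2.06818508 -1.95708325] [-0.54227692 -0.62969636  0.06656137] [2.46995626e-04 8.16077577e-01 5.77942287e-01 2.00519011e-04]
66.93457167828723
```

View pics/s13.png

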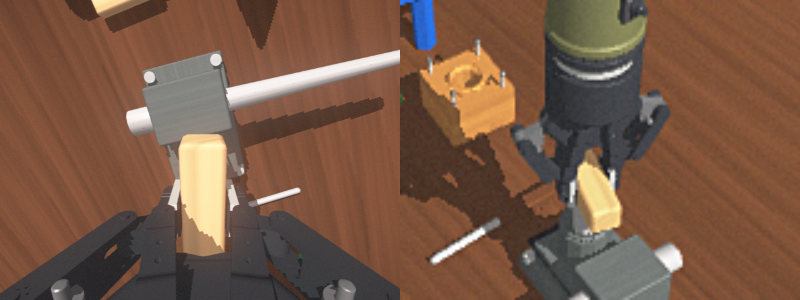

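Total turn is 67°, less the socket slack, so about 60° at the screw. I release gently, then rise straight up.

```bash
python3 -m handwheel '[{"rx":0,"ry":0,"rz":0,"tx":0,"ty":0,"tz":0,"grip":-0.2},{"rx":0,"ry":0,"rz":0,"tx":0,"ty":0,"tz":0,"grip":0.0},{"rx":0,"ry":0,"rz":0,"tx":0,"ty":0,"tz":0,"grip":0.3},{"rx":0,"ry":0,"rz":0,"tx":0,"ty":0,"tz":0,"grip":0.6},{"rx":0,"ry":0,"rz":0,"tx":0,"ty":0,"tz":0,"grip":0.9},{"rx":0,"ry":0,"rz":0,"tx":0,"ty":0,"tz":0,"grip":1},{"rx":0,"ry":0,"rz":0,"tx":0,"ty":0,"tz":0,"grip":1},{"rx":0,"ry":0,"rz":0,"tx":0,"ty":0,"tz":0,"grip":1}]'
python3 -m handwheel '[{"rx":0,"ry":0,"rz":0,"tx":0,"ty":0,"tz":5,"grip":1},{"rx":0,"ry":0,"rz":0,"tx":0,"ty":0,"tz":15,"grip":1},{"rx":0,"ry":0,"rz":0,"tx":0,"ty":0,"tz":35,"grip":1},{"rx":0,"ry":0,"rz":0,"tx":0,"ty":0,"tz":60,"grip":1},{"rx":0,"ry":0,"rz":0,"tx":0,"ty":0,"tz":90,"grip":1},{"rx":0,"ry":0,"rz":0,"tx":0,"ty":0,"tz":110,"grip":1},{"rx":0,"ry":0,"rz":0,"tx":-30,"ty":-20,"tz":115,"grip":1},{"rx":0,"ry":0,"rz":0,"tx":-70,"ty":-40,"tz":115,"grip":1},{"rx":0,"ry":0,"rz":0,"tx":-110,"ty":-60,"tz":115,"grip":1},{"rx":0,"ry":0,"rz":0,"tx":-140,"ty":-80,"tz":115,"grip":1},{"rx":0,"ry":0,"rz":0,"tx":-150,"ty":-80,"tz":115,"grip":1},{"rx":0,"ry":0,"rz":0,"tx":-150,"ty":-80,"tz":115,"grip":1},{"rx":0,"ry":0,"rz":0,"tx":-150,"ty":-80,"tz":115,"grip":1}]'
python3 - <<'E'
from station import *
from h import *
s=observe();print(s['clock'],s['ee_pos'],s['force'])
w=read_camera('top');t=read_camera('scene')
a=atz
for n,p in(('top',w),('scene',t)):
    for d in masks_of(p,'key'): print(n,d['p'],d['centre'],atz(p,d['centre'],154).round(1))
cv2.imwrite('pics/s14.png',np.hstack([cv2.resize(w['img'],(400,300)),cv2.resize(t['img'],(400,300))]))
cv2.imwrite('pics/s15.png',np.hstack([cv2.resize(w['img'][160:260,210:310],(400,400)),cv2.resize(t['img'][220:340,280:400],(400,400))]))
E
```

```text
clock: 19.93
ee_pos: [579.1, 170.2, 122.8]
tool_rot: [-0.0, 0.817, 0.577, 0.0]
force: [0.7, -0.9, -0.2]
grip_width: 1.002
clock: 21.02
ee_pos: [429.9, 90.5, 239.0]
tool_rot: [0.001, 0.817, 0.577, 0.001]
force: [0.3, 0.8, -0.2]
grip_width: 1.002
21.0167 [429.93944439  90.53951036 238.95718563] [ 0.28619489  0.78530146 -0.20308351]
top 0.78 [425.4, 238.1] [ 499.5 -184.1  154. ]
top 0.62 [256.4, 199.5] [584.  179.3 154. ]
top 0.55 [362.6, 174.6] [639.7 -51.3 154. ]
scene 0.86 [279.6, 190.8] [ 543.1 -128.   154. ]
scene 0.64 [260.3, 253.1] [696.6  21.4 154. ]
scene 0.63 [348.7, 319.8] [656.9 275.3 154. ]
scene 0.16 [393.7, 369.2] [661.8 404.5 154. ]
```

View pics/s14.png

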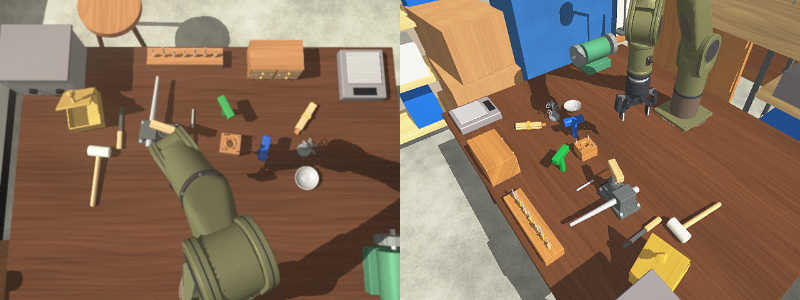

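View pics/s15.png

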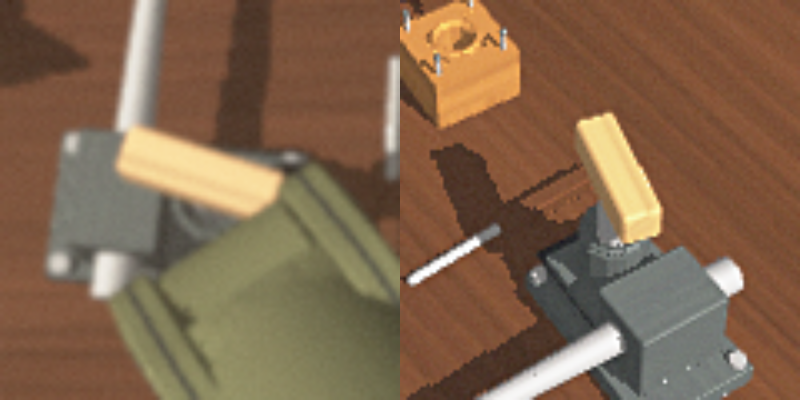

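```bash
python3 - <<'E'
from station import *
print(close_job())
E
```

```text
the job is handed in; nothing more can be done
None
```

The key is standing in the clamp screw, which I tightened clockwise by roughly 60°. I handed the job in at about 21 s of the 64 s allowed.

- **Seating:** I took the wooden-handled key from its stand and lowered it down the guide bore to the screw face. Pressing at 6–9 N, I turned it clockwise until it dropped in after about 25°. I then lowered it about 13.7 mm to the socket floor, which is about 41 mm below the rim and fully home.
- **Tightening:** I turned the gripper 67° clockwise, so the screw should have moved roughly 60° after the play in the socket. Readings stayed under 10 N throughout.
- **Last pictures:** After I released the key it was upright in the boss, with its handle at about -107°, against -105.5° expected. The gripper was open and well clear. The other tools, dish and ring tree looked undisturbed.
- **Not measured or not agreeing:**
  - The screw angle is worked out from the gripper's turn, and the reaction torque was too noisy to confirm it.
  - The cameras disagreed by 3–5 mm on positions. The funnel took this up without any force showing.
  - The first two move commands were refused because of their format, so the arm did not move for those.

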